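# Stack a keyed seal tray on the bottom tin

## Task

In the archive strongroom, slide the round metal tray with three tall dividers off the blue loading ledge into the nest of the bottom tin without lifting it up, and turn it there until its notch finds the key underneath and it drops fully home, level on the tin's floor. Leave it resting there and leave the book, the brush and the brass weight where they are.

Things in the scene. Friction and masses are not known exactly. Their poses are not given: they have to be found in the camera images.
- tray: Loose round open aluminium tray, 151 mm across, 54 mm high, 0.3-0.6 kg. Origin: centre of underside, z up. Foot 10 mm high (radius 72), bead to 18 mm (radius 75.5), floor at 18 mm, edge lip up to 26 mm. Three radial dividers, 6 mm thick, tops at 54 mm, from hub to radius 70, at 60, 180 and -60 degrees from its +x. Starts flat on the ledge, notch within 100 degrees of the nest's +x.
- hub (a point): Top centre of the tray's round hub (24 mm across), 54.5 mm above the tray's origin, where the dividers meet; a place to press.
- notch (a point): The notch in the tray's foot, in the tray's +x direction, 60 mm from its centre at the underside: 18 mm wide, 10 mm deep, open to the outside from radius 40 mm outwards. A small tab on the tray's rim stands above it.
- nest (a point): Centre of the nest floor on the fixed bottom tin, 40 mm above the table; +x points from ledge to far end, z up. Far side: half-round rim, inner radius 78 mm, 30 mm high; sides: straight rails at y = +-78 mm, 40 mm high. One key on the floor, 12 mm wide, 8 high, at radius 50-69 mm, on the ledge side within 49 degrees of -x; its direction varies and is not measured. Seated, tray origin = here.
- ledge (a point): Middle of the top of the slick fixed blue loading ledge, 165 mm from the nest along its -x, 22 mm above the nest floor, between the same rails; it ends 80 mm from the nest's centre in a step down, so a tray pushed in drops and cannot slide back. Off its key the tray rides tilted about 4 degrees; turned either way, it drops where notch meets key and then turns no further.
- book: Bystander: closed leather book lying flat, 180 x 120 x 32 mm, on the table left (+y side) of the stand. Origin: centre of its underside.
- brush: Bystander: dusting brush 170 mm long lying on the table right (-y side) of the stand. Origin: under its middle.
- weight: Bystander: turned brass paperweight, 60 mm diameter, 52 mm high, on the table right of the stand. Origin: centre of its underside.
Mind the look-alikes: they are no part of the job. Leave any purple look-alike of the tray alone.

How it is judged (in metres and radians):
At the end, for the whole second after the job is handed in: The tray rests in the nest with its notch over the key: its centre within 8 mm of the nest's centre, its underside within 2 mm of the nest floor, upright and level within 0.02 rad, at rest; book, brush and weight within 20 mm of where they started (horizontal distance between tray and nest below 0.008 m and z of tray in the frame of nest between -0.003 and 0.002 m and angle between tray's own z axis and vertical below 0.02 rad and linear speed of tray below 0.01 m/s and angular speed of tray below 0.05 rad/s and distance of each of book, brush, weight from where it was at the start of the episode below 0.02 m); the robot touches nothing.
It fails at once if the book, the brush or the weight is pushed more than 20 mm from its place (distance of any of book, brush, weight from where it was at the start of the episode above 0.02 m).
It fails at once if the tray is lifted (its centre more than 50 mm above the nest floor) instead of being slid (z of tray in the frame of nest above 0.05 m).
It also fails if it takes over 58 s, if anything falls off the work surface, if the arm or the gripper's body presses on something with over 40 N, if the wrist force passes 120 N, or if a joint passes its speed limit or range.

## Robot

A 6-joint arm with a two-finger parallel gripper is mounted at the origin on the work surface. World frame = base frame: x ahead of the robot, y to its left, z up, the work surface at z = 0. Lengths are in m, angles in degrees, forces in N, time in s.
With the tool pointing down it reaches from about 0.35 to 0.875 m from the base axis. Payload 4.2 kg.
Tool frame: the origin (TCP) lies midway between the tips of the shut fingers; the grasp point (between the pads) lies 19 mm behind it; z points along the fingers, y is the line along which they close (so a half turn about z gives the same grasp; the last joint's range is limited). The gripper opens to 87 mm and grips with 3 to 60 N. Pads are 19 mm wide; open, the fingers measure 117 mm over their backs; the gripper's body (75 mm by 190 mm) begins 51 mm behind the grasp point.
Start: joints at [-61.673, 22.042, 0.453, 0, -68.411, -14.817], TCP at [0.146, -0.608, 0.223] pointing down, gripper open.
Joint ranges: [-179.83, 179.83], [-69.29, 118.12], [-61.27, 80.66], [-181.25, 117.63], [-171.15, -9.14], [-177.46, 177.46]. Speed limits (degrees/s): [159.86, 159.86, 180, 180, 180, 180].

## Interface

Orientations are given as a 3x3 rotation matrix whose columns are the frame's x, y, z axes.
In Python, from station import r, cams gives the robot as it stands.
- The arm moves only by the tool play_rows, never from a script. Its argument "commands" is text: rows parted by semicolons, each of 6 numbers parted by spaces: the shift along the world's x, y, z normalised to -1 to 1, where 1 is 30 mm, then the turn, a rotation vector about the world's x, y, z normalised to -1 to 1, where 1 is 0.15 rad. A call has 1 to 20 rows; each row shifts and turns the commanded pose from where the row before left it; what a row does not reach is not made up. A row lasts 1/10 s, in which the tool goes at most 50 mm and 8.59 degrees, less where a joint would pass 70% of its speed; a pose out of reach is approached as far as the arm can. A call with a number of a shift or a turn outside -1 to 1 is refused whole. A call with a gripper value outside its range is refused whole. "grip" is the finger opening in mm, from 0 to 87, set as the call begins (left out, the last holds). The fingers move at their own pace and stop on an object; the grip force is fixed at half the most. Time passes only in rows, so rows that do not move let the fingers close. It gives the time, the measured TCP pose, the force, the opening and the grip force at its end, in the units of the state.
- r.sense(): the state, without advancing time (a new reading comes with each control period).
- cams.capture(name): name is "scene" or "side" or "wrist"; returns (picture, depth): 400x640x3 uint8, blue, green, red; 400x640 float32, m along the optical axis (not along the pixel's ray), 0 where there is no reading.
- cams.camera_info(name): a dict with "mtx" (3x3 intrinsics, pixels), "R" (3x3) and "t" (3): a world point X has camera coordinates R X + t. Camera axes: x right, y down, z forward; pixel columns grow to the right and rows downward; lengths in m; the calibration is good to about 2 mm. A picture is of the moment at which its call begins: read the wrist's pose just before it. camera_info takes no time and is no camera call; for the wrist camera it gives the pose at the moment of the call.
- r.finish_job(): hands the job in; it is judged then, once.
The state is a dict: "time_s": time; "joints": joint angles; "joint_velocities": joint speeds; "effort": joint torques, N m; "tcp_pos": TCP position; "ee_rot": TCP orientation; "wrist_force": force on the tool from outside, world axes, zero at the start; "moment": the same for the moment, N m; "gripper_width": opening from 0.0 (shut) to 1.0 (fully open); "gripper_force": force on a finger pad.
Only numpy, scipy, OpenCV 4.12 (cv2) and the standard library are available. Lean on these libraries where they do the work, as an engineer would, in place of code of your own. Each camera call takes 0.05 s, during which the arm holds its last target. There are 200 camera calls.

## Working session

There is one attempt and no reset: what is moved stays moved. The work goes in short steps, Python scripts to look and compute and a tool call to move; the robot and the scene stay as the last step left them, time stands still between calls to the robot, and variables do not carry over. Pictures are saved under pics/ and viewed, at most 10 in all, crops included, and the job is handed in when it is done.

Besides the shell and the picture viewer there is one more tool, called after "Request:" in YAML: its name, and indented under it one key for each argument. play_rows: Moves the arm, as the interface text tells. Scaled input: -1 to 1 covers 30 mm each way for a shift and 0.15 rad each way for a turn. Its arguments: {"type":"object","properties":{"commands":{"type":"string"},"grip":{"type":"number"}},"required":["commands"]}

```bash
mkdir -p pics
python3 - <<'E'
from station import r,cams
import cv2,numpy as np
for n in ("scene","side"):
    im,d=cams.capture(n); cv2.imwrite(f"pics/{n}0.png",im); np.save(f"pics/{n}0.npy",d)
    i=cams.camera_info(n); print(n,np.round(i["mtx"],1).tolist(),np.round(i["R"],3).tolist(),np.round(i["t"],3), "pos",np.round(-i["R"].T@i["t"],3))
E
```

```text
scene [[376.9, 0.0, 324.1], [0.0, 376.9, 202.2], [0.0, 0.0, 1.0]] [[-0.487, 0.873, -0.001], [0.576, 0.321, -0.751], [-0.656, -0.367, -0.66]] [ 0.186 -0.233  1.309] pos [1.084 0.392 0.689]
side [[398.3, 0.0, 324.0], [0.0, 398.3, 195.7], [0.0, 0.0, 1.0]] [[0.924, -0.381, -0.013], [-0.293, -0.69, -0.662], [0.244, 0.616, -0.749]] [-0.475  0.286  0.787] pos [ 0.331 -0.468  0.773]
```

View pics/scene0.png

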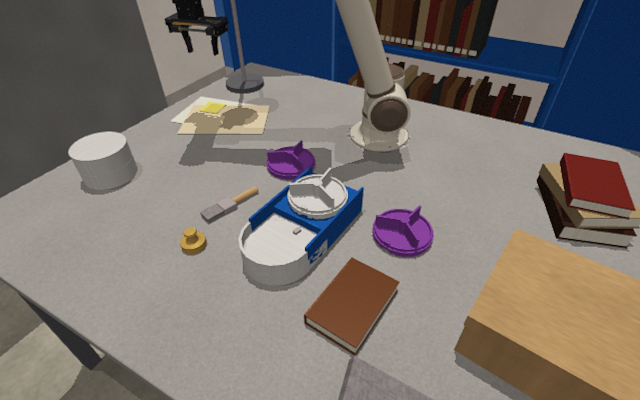

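View pics/side0.png

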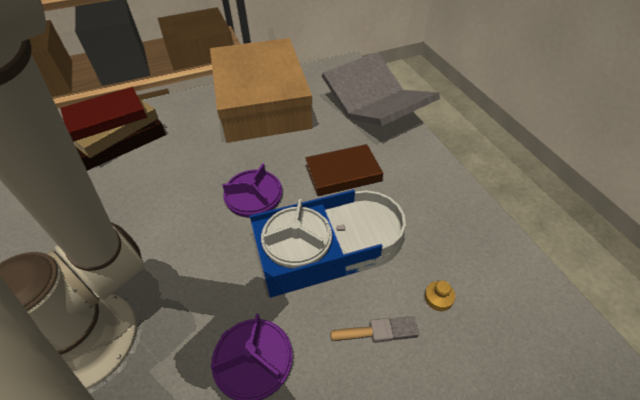

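The scene view shows the white tray (318,195) on the blue ledge, the nest at (280,245) and the key at about (297,230). In the side view the tray is at (297,236), the key at (340,227). Zooming next.

```bash
cat > h.py <<'E'
from station import r,cams
import cv2,numpy as np
def ray(n,uv,z,info=None):
    i=info or cams.camera_info(n); uv=np.atleast_2d(uv).astype(float)
    d=np.linalg.solve(i["mtx"],np.c_[uv,np.ones(len(uv))].T); d=i["R"].T@d; c=-i["R"].T@i["t"]
    return (c[:,None]+d*(z-c[2])/d[2]).T
def pts(n,d):
    i=cams.camera_info(n); v,u=np.mgrid[:400,:640]
    p=np.stack([u*d,v*d,d],-1)@np.linalg.inv(i["mtx"]).T
    return (p-i["t"])@i["R"]
E
python3 - <<'E'
from h import *
a=cv2.imread("pics/scene0.png");b=cv2.imread("pics/side0.png")
A=cv2.resize(a[165:285,230:390],(800,600),interpolation=cv2.INTER_CUBIC)
B=cv2.resize(b[180:300,245:405],(800,600),interpolation=cv2.INTER_CUBIC)
cv2.imwrite("pics/sc.png",A);cv2.imwrite("pics/si.png",B)
for n,im in(("scene",a),("side",b)):
    P=pts(n,np.load(f"pics/{n}0.npy")); hsv=cv2.cvtColor(im,cv2.COLOR_BGR2HSV)
    box=np.zeros(im.shape[:2],bool)
    if n=="scene": box[165:285,230:370]=1
    else: box[180:300,245:405]=1
    blue=(hsv[...,0]>100)&(hsv[...,0]<130)&(hsv[...,1]>150)&box
    for lo,hi in((.075,.085),(.095,.11),(.055,.068)):
        m=blue&(P[...,2]>lo)&(P[...,2]<hi)
        q=P[m][:,:2]
        if len(q)>20: print(n,"blue",lo,hi,len(q),np.median(P[m][:,2]),cv2.minAreaRect(q.astype(np.float32)))
    # white points: tray tops
    wh=(hsv[...,1]<60)&(hsv[...,2]>90)&box
    h=P[wh][:,2]; print(np.histogram(h,bins=np.arange(.03,.13,.005)))
E
```

```text
scene blue 0.075 0.085 509 0.08012500874366589 ((0.4986514449119568, 0.021463051438331604), (0.16988158226013184, 0.25173527002334595), 85.5703125)
scene blue 0.055 0.068 932 0.062458718529966706 ((0.4982282519340515, 0.024007543921470642), (0.16519100964069366, 0.25024500489234924), 85.18644714355469)
(array([ 108,  751, 1779,  153,   99,  123,  152,  224,  242,  262,  816,
        304,  123,   85,   91,   81,  100,  171,    1]), array([0.03 , 0.035, 0.04 , 0.045, 0.05 , 0.055, 0.06 , 0.065, 0.07 ,
       0.075, 0.08 , 0.085, 0.09 , 0.095, 0.1  , 0.105, 0.11 , 0.115,
       0.12 , 0.125]))
side blue 0.075 0.085 683 0.0799958555726638 ((0.4966380000114441, 0.01899980753660202), (0.16996712982654572, 0.24840155243873596), 85.16487121582031)
side blue 0.055 0.068 1404 0.06279097173535748 ((0.4968225061893463, 0.017515011131763458), (0.16666826605796814, 0.24648308753967285), 85.39754486083984)
(array([  45,  686, 2130,  118,   87,   76,  123,  143,  229,  482, 1557,
        468,  135,   82,   88,   90,  100,  292,    0]), array([0.03 , 0.035, 0.04 , 0.045, 0.05 , 0.055, 0.06 , 0.065, 0.07 ,
       0.075, 0.08 , 0.085, 0.09 , 0.095, 0.1  , 0.105, 0.11 , 0.115,
       0.12 , 0.125]))
```

View pics/sc.png

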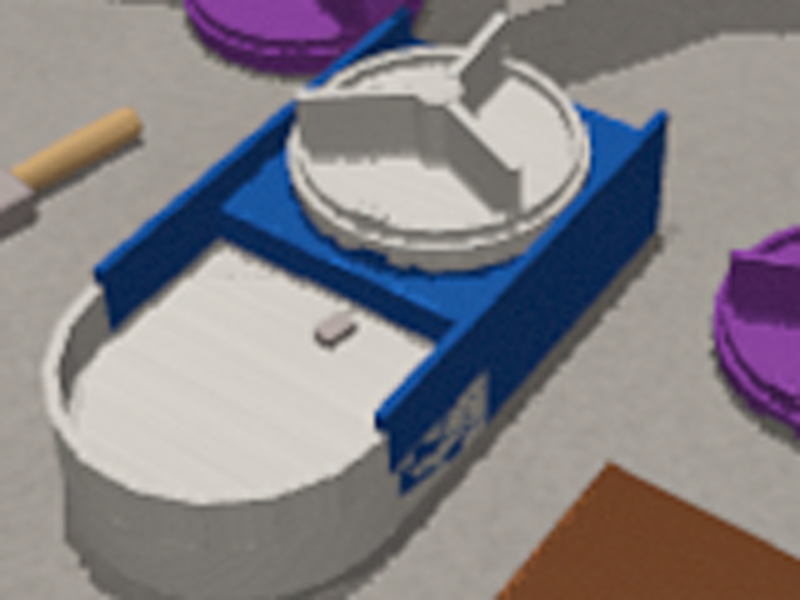

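View pics/si.png

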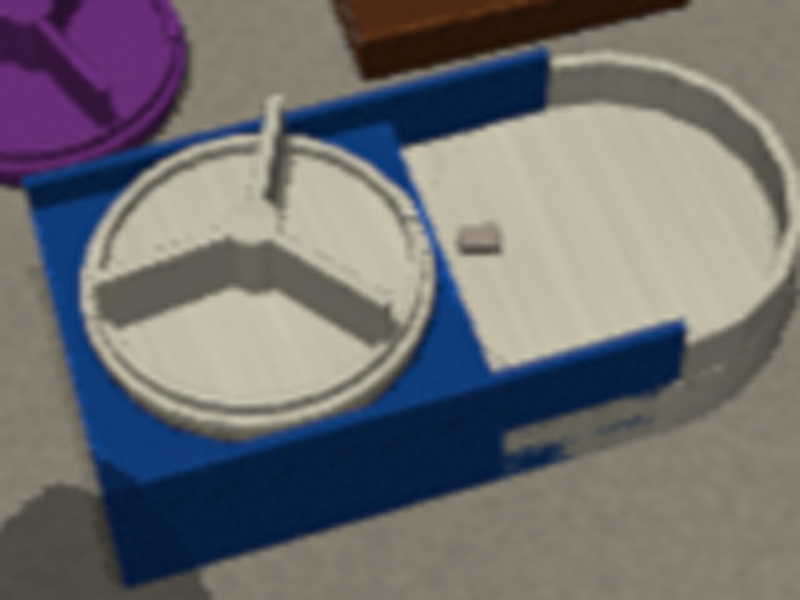

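The crops show the key top at scene (297.6,230.6) and side (341,227); the tray's dividers end at side crop (275,100), (105,300) and (390,330), with a hint of the tab at about (412,225).

Run:
```python
from h import *
from scipy.optimize import least_squares
th=np.radians(-4.6);X=np.array([np.cos(th),np.sin(th)]);Y=np.array([-X[1],X[0]])
def fit(q,R=None):
    f=lambda p:np.hypot(*(q-p[:2]).T)-(p[2] if R is None else R)
    s=least_squares(f,[*q.mean(0),R or .075],loss="soft_l1",f_scale=.002); return np.round(s.x,4),np.sqrt(np.mean(s.fun**2))
for n in("scene","side"):
    im=cv2.imread(f"pics/{n}0.png");P=pts(n,np.load(f"pics/{n}0.npy"));hsv=cv2.cvtColor(im,cv2.COLOR_BGR2HSV)
    w=(hsv[...,1]<70)&(hsv[...,2]>80)
    L=(P[...,:2]-[.62,.01]); lx=L@X; ly=L@Y; z=P[...,2]
    m=w&(abs(z-.07)<.0025)&(lx>.01)&(lx<.1)&(abs(ly)<.1)
    print(n,"rim",m.sum(),fit(P[m][:,:2]))
    t0=np.array([.62,.01])-.165*X
    m=w&(abs(z-.088)<.003)&(np.hypot(*(np.moveaxis(P[...,:2]-t0,-1,0)))<.1)
    c,e=fit(P[m][:,:2]);print(" tray lip",m.sum(),c,e)
    m=w&(abs(z-.1165)<.003)&(np.hypot(*(np.moveaxis(P[...,:2]-t0,-1,0)))<.1)
    q=P[m][:,:2]-c[:2];a=np.degrees(np.arctan2(q[:,1],q[:,0]));rr=np.hypot(*q.T)
    print(" div angles",np.histogram(a[rr>.03],bins=np.arange(-180,181,10))[0], np.round(np.degrees(np.angle(np.mean(np.exp(3j*np.radians(a[rr>.03])))))/3,1))
    q=P[...,:2]-c[:2];rr=np.hypot(q[...,0],q[...,1]);a=np.degrees(np.arctan2(q[...,1],q[...,0]))
    s=w&(rr>.071)&(rr<.08)&(z>.09)
    print(" tab",[(int(k),round(float(zz)*1000)) for k,zz in sorted(zip(a[s],z[s]))])
print("key",ray("scene",[297.6,230.6],.048),ray("side",[341,227],.048))
```

```text
scene rim 297 (array([0.6228, 0.0117, 0.0812]), np.float64(0.0021827162206053477))
 tray lip 349 [0.4602 0.0266 0.0676] 0.01727159183608559
 div angles [27  1  0  0  0  0  0  0  0  0  0 17 23  0  0  0  0  0  0  0  0  0  0 17
 21  0  0  0  0  0  0  0  0  0  0  2] -58.5
 tab [(-178, 100), (-36, 90), (-3, 93), (0, 91), (4, 93), (6, 91)]
side rim 243 (array([0.621 , 0.0088, 0.0813]), np.float64(0.0022169654668039514))
 tray lip 520 [0.459  0.0228 0.0679] 0.016233502645700365
 div angles [47  0  0  0  0  0  0  0  0  0  0 20 37  0  0  0  0  0  0  0  0  0  0  9
 33  0  0  0  0  0  0  0  0  0  0 12] -58.3
 tab [(-171, 91), (-90, 90), (6, 92)]
key [[0.56627105 0.03087745 0.048     ]] [[0.56634072 0.02480213 0.048     ]]
```

Run:
```python
from h import *
s=r.sense();print(s["time_s"],np.round(s["tcp_pos"],4),np.round(s["ee_rot"],3).tolist(),s["gripper_width"],np.round(s["joints"],1))
i=cams.camera_info("wrist");print("cam in tool", np.round(np.array(s["ee_rot"]).T@(-i["R"].T@i["t"]-s["tcp_pos"]),3))
```

```text
0.1 [ 0.1459 -0.6072  0.2216] [[-0.972, -0.233, -0.001], [-0.233, 0.972, 0.002], [0.0, 0.002, -1.0]] 0.9984911553509165 [-61.7  22.1   0.4  -0.  -68.4 -14.8]
cam in tool [ 0.07  -0.    -0.161]
```

Request:
play_rows:
  commands: "0 0 0 0 0 0.5; 0 0 0 0 0 0.5"
  grip: 50

```text
time_s: 0.3
tcp_pos: [0.1459, -0.6073, 0.2218]
ee_rot: [[-0.925, -0.379, -0.0], [-0.379, 0.925, 0.001], [-0.0, 0.001, -1.0]]
wrist_force: [0.2, -0.1, 0.6]
gripper_width: 0.898
gripper_force: 0.0
```

Run:
```python
from h import *
s=r.sense();print(s["time_s"],np.round(s["tcp_pos"],4),np.round(s["ee_rot"],3).tolist(),s["gripper_width"],np.round(s["joints"],1))
```

```text
0.3 [ 0.1459 -0.6073  0.2218] [[-0.925, -0.379, -0.0], [-0.379, 0.925, 0.001], [-0.0, 0.001, -1.0]] 0.8982505180104241 [-61.7  22.1   0.4  -0.  -68.4  -6. ]
```

Request:
play_rows:
  commands: "0.36 0.81 0 0 0 -0.092; 0.36 0.81 0 0 0 -0.092; 0.36 0.81 0 0 0 -0.092; 0.36 0.81 0 0 0 -0.092; 0.36 0.81 0 0 0 -0.092; 0.36 0.81 0 0 0 -0.092; 0.36 0.81 0 0 0 -0.092; 0.36 0.81 0 0 0 -0.092; 0.36 0.81 0 0 0 -0.092; 0.36 0.81 0 0 0 -0.092; 0.36 0.81 0 0 0 -0.092; 0.36 0.81 0 0 0 -0.092; 0.36 0.81 0 0 0 -0.092; 0.36 0.81 0 0 0 -0.092; 0.36 0.81 0 0 0 -0.092; 0.36 0.81 0 0 0 -0.092; 0.36 0.81 0 0 0 -0.092; 0.36 0.81 0 0 0 -0.092; 0.36 0.81 0 0 0 -0.092; 0.36 0.81 0 0 0 -0.092"
  grip: 16

```text
time_s: 2.3
tcp_pos: [0.362, -0.1206, 0.2224]
ee_rot: [[-0.994, -0.109, -0.0], [-0.109, 0.994, 0.0], [0.0, 0.0, -1.0]]
wrist_force: [0.6, -0.0, 0.3]
gripper_width: 0.186
gripper_force: 0.0
```

Request:
play_rows:
  commands: "0.36 0.81 0 0 0 -0.092; 0.36 0.81 0 0 0 -0.092; 0.36 0.81 0 0 0 -0.092; 0.36 0.81 0 0 0 -0.092; 0.36 0.81 0 0 0 -0.092; 0.36 0.81 0 0 0 -0.092; 0 0 0 0 0 0; 0 0 0 0 0 0"

```text
time_s: 3.1
tcp_pos: [0.4264, 0.0243, 0.2221]
ee_rot: [[-1.0, -0.028, -0.001], [-0.028, 1.0, -0.0], [0.001, -0.0, -1.0]]
wrist_force: [-0.2, 0.1, -0.0]
gripper_width: 0.183
gripper_force: 0.0
```

Run:
```python
from h import *
s=r.sense();i=cams.camera_info("wrist");im,d=cams.capture("wrist");cv2.imwrite("pics/w1.png",im)
print(s["time_s"],s["tcp_pos"],np.round(s["joints"],1))
v,u=np.mgrid[:400,:640];P=(np.stack([u*d,v*d,d],-1)@np.linalg.inv(i["mtx"]).T-i["t"])@i["R"]
m=(d>0)&(abs(P[...,2]-.1165)<.003)&(np.hypot(P[...,0]-.459,P[...,1]-.024)<.075)
q=P[m][:,:2];print(len(q))
hub=np.array([.459,.024])
a=np.arctan2(*(q-hub).T[::-1]);rr=np.hypot(*(q-hub).T)
for k in(-178.4,-58.4,61.6):
    s_=(abs((np.degrees(a)-k+180)%360-180)<15)&(rr>.025)
    if s_.sum()>10: print(k,s_.sum(),q[s_].mean(0),cv2.fitLine(q[s_].astype(np.float32),cv2.DIST_L2,0,1e-4,1e-4).ravel())
```

```text
3.1 [0.42642216 0.02429492 0.22206584] [  25.2    2.4  -25.4   -0.   -62.3 -113.6]
1011
-178.4 345 [0.41131701 0.02008266] [0.99912995 0.0417051  0.41131702 0.02008266]
```

View pics/w1.png

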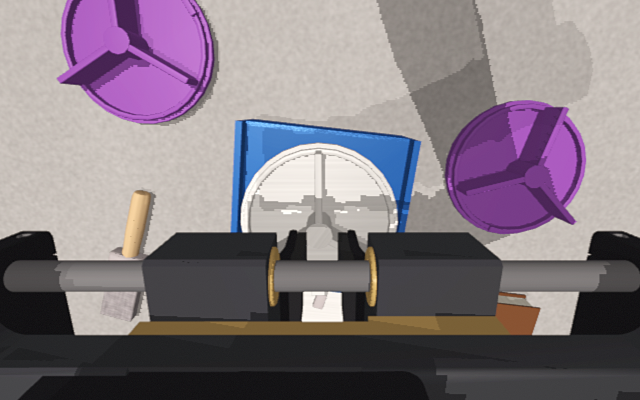

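The wrist view shows the divider pointing at the robot (320,150→320,230), between the fingers at (295,250) and (350,250), offset by about 3 mm. Shift and descend to straddle it.

Request:
play_rows:
  commands: "0 -0.1 0 0 0 0; 0 0 -0.75 0 0 0; 0 0 -0.75 0 0 0; 0 0 -0.75 0 0 0; 0 0 -0.75 0 0 0; 0 0 -0.75 0 0 0; 0 0 -0.6 0 0 0; 0 0 -0.1 0 0 0; 0 0 0 0 0 0"

```text
time_s: 4.05
tcp_pos: [0.4266, 0.0204, 0.089]
ee_rot: [[-1.0, -0.026, -0.001], [-0.026, 1.0, -0.001], [0.001, -0.001, -1.0]]
wrist_force: [-0.3, 0.4, 0.4]
gripper_width: 0.183
gripper_force: 0.0
```

Request:
play_rows:
  commands: "0.33 -0.02 0 0 0 0; 0.33 -0.02 0 0 0 0; 0.33 -0.02 0 0 0 0; 0.33 -0.027 0 0 0 0; 0.33 -0.027 0 0 0 0; 0.33 -0.027 0 0 0 0; 0.33 -0.027 0 0 0 0; 0.33 -0.027 0 0 0 0; 0.33 -0.027 0 0 0 0; 0.33 -0.027 0 0 0 0; 0.33 -0.027 0 0 0 0; 0.33 -0.027 0 0 0 0"

```text
time_s: 5.25
tcp_pos: [0.5468, 0.012, 0.089]
ee_rot: [[-1.0, -0.027, 0.001], [-0.027, 1.0, 0.0], [-0.001, 0.0, -1.0]]
wrist_force: [-0.1, 0.4, -0.8]
gripper_width: 0.184
gripper_force: 0.0
```

Run:
```python
from h import *
a,_=cams.capture("scene");b,_=cams.capture("side")
A=cv2.resize(a[150:290,220:390],(400,330));B=cv2.resize(b[170:310,245:415],(400,330))
cv2.imwrite("pics/c2.png",np.hstack([A,B]))
```

```text
(no output)
```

View pics/c2.png

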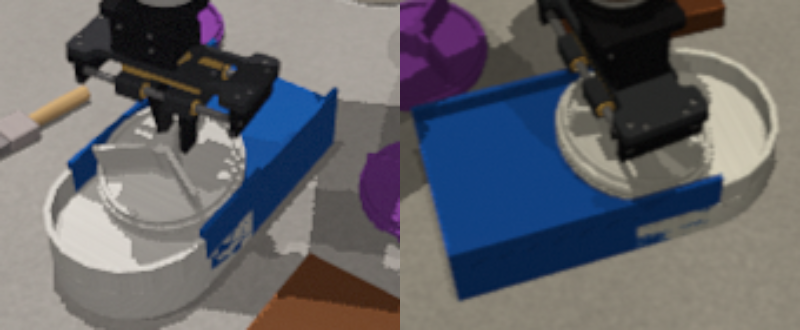

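The tray has slid over the step and tilts into the nest, fingers behind the hub (scene half (180,130)). Push on.

Request:
play_rows:
  commands: "0.33 -0.027 -0.03 0 0 0; 0.33 -0.027 -0.03 0 0 0; 0.33 -0.027 -0.03 0 0 0; 0.33 -0.027 -0.03 0 0 0; 0.33 -0.027 -0.03 0 0 0; 0.3 -0.02 0 0 0 0; 0 0 0 0 0 0"

```text
time_s: 6.05
tcp_pos: [0.6057, 0.0073, 0.0844]
ee_rot: [[-1.0, -0.027, 0.001], [-0.027, 1.0, -0.0], [-0.001, -0.0, -1.0]]
wrist_force: [-1.3, 0.1, -0.0]
gripper_width: 0.184
gripper_force: 0.0
```

Request:
play_rows:
  commands: "-0.1 0 0 0 0 0; 0 0 0.7 0 0 0; 0 0 0.9 0 0 0; 0 0 0.9 0 0 0; -0.9 0 0.9 0 0 0; -0.9 0 0.6 0 0 0; -0.9 0 0 0 0 0; -0.9 0 0 0 0 0; 0 0 0 0 0 0"
  grip: 80

```text
time_s: 6.95
tcp_pos: [0.4896, 0.0071, 0.2052]
ee_rot: [[-1.0, -0.028, -0.0], [-0.028, 1.0, 0.001], [0.0, 0.001, -1.0]]
wrist_force: [-0.2, -0.4, 1.1]
gripper_width: 0.888
gripper_force: 0.0
```

```bash
cat > look.py <<'E'
from h import *
import sys
C=np.array([.622,.0102])
out=[]
for n in("scene","side"):
    im,d=cams.capture(n);P=pts(n,d);hsv=cv2.cvtColor(im,cv2.COLOR_BGR2HSV)
    w=(hsv[...,1]<70)&(hsv[...,2]>60)&(d>0);z=P[...,2]
    q=P[...,:2]-C;rr=np.hypot(q[...,0],q[...,1])
    h=w&(rr<.02)&(z>.088)&(z<.13); 
    print(n,"top pts",h.sum(),"z",np.round(np.percentile(z[h],[20,50,80]),4) if h.any() else None)
    # floor plane of the tray
    f=w&(rr<.062)&(z>.048)&(z<.074)
    if f.sum()>50:
        p=P[f];A=np.c_[p[:,:2]-C,np.ones(len(p))]
        k=np.ones(len(p),bool)
        for _ in range(8):
            c=np.linalg.lstsq(A[k],p[k,2],rcond=None)[0];e=abs(A@c-p[:,2]);k=e<max(.0025,np.median(e))
        print("  floor",k.sum(),"slope deg",np.round(np.degrees(c[:2]),2),"z at centre",round(c[2],4))
        tops=w&(rr<.075)&(rr>.03)&(abs(z-(P[...,:2]-C)@c[:2]-c[2]-.036)<.004)
        a=np.degrees(np.arctan2(q[...,1],q[...,0]))[tops]
        hh=np.histogram(a,bins=np.arange(-180,181,10))[0];print("  div",{int(-175+10*i):int(v) for i,v in enumerate(hh) if v>4},"mod120",round(float(np.degrees(np.angle(np.mean(np.exp(3j*np.radians(a)))))/3),1))
        x=P[tops][:,:2]
    y0,x0=(150,220) if n=="scene" else (170,245)
    out.append(cv2.resize(im[y0:y0+140,x0:x0+170],(400,330)))
cv2.imwrite(sys.argv[1],np.hstack(out)); s=r.sense();print(s["time_s"],np.round(s["tcp_pos"],4),np.round(s["joints"],1))
E
python3 look.py pics/c3.png
```

```text
scene top pts 132 z [0.0953 0.099  0.1002]
  floor 1149 slope deg [-3.6   0.91] z at centre 0.0633
  div {-65: 16, -55: 45, 45: 22, 55: 28, 165: 6, 175: 33} mod120 55.7
side top pts 143 z [0.0942 0.0988 0.1005]
  floor 1063 slope deg [-3.81  0.81] z at centre 0.0636
  div {-175: 16, -65: 46, -55: 17, 45: 15, 55: 18, 175: 33} mod120 56.3
7.05 [0.4928 0.0074 0.2053] [  19.8    9.9  -19.2    0.   -60.8 -108.2]
```

View pics/c3.png

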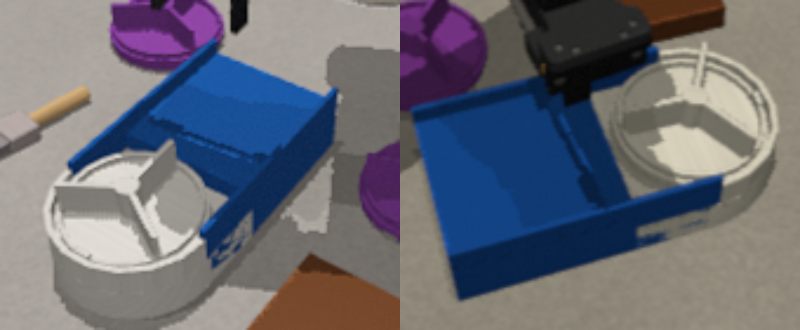

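The tray sits in the nest, tilted 3.8° up towards the ledge, notch at about -4°. Centre the open gripper over the hub, fingers at 148°/-32°.

Request:
play_rows:
  commands: "0.538 0.012 0 0 0 0.82; 0.538 0.012 0 0 0 0.82; 0.538 0.012 0 0 0 0.82; 0.538 0.012 0 0 0 0.82; 0.538 0.012 0 0 0 0.82; 0.538 0.012 0 0 0 0.82; 0.538 0.012 0 0 0 0.82; 0.538 0.012 0 0 0 0.82; 0 0 0 0 0 0; 0 0 0 0 0 0; 0 0 0 0 0 0"

```text
time_s: 8.15
tcp_pos: [0.6218, 0.0102, 0.2043]
ee_rot: [[-0.532, -0.847, -0.001], [-0.847, 0.532, -0.0], [0.0, 0.001, -1.0]]
wrist_force: [-0.3, 0.3, 0.3]
gripper_width: 0.921
gripper_force: 0.0
```

Yaw 147.9°, centred. Descend 130 mm.

Request:
play_rows:
  commands: "0 0 -0.8 0 0 0; 0 0 -0.8 0 0 0; 0 0 -0.8 0 0 0; 0 0 -0.7 0 0 0; 0 0 -0.5 0 0 0; 0 0 -0.4 0 0 0; 0 0 -0.3 0 0 0; 0 0 0 0 0 0; 0 0 0 0 0 0"

```text
time_s: 9.05
tcp_pos: [0.6226, 0.0103, 0.0761]
ee_rot: [[-0.531, -0.847, 0.001], [-0.847, 0.531, 0.0], [-0.001, -0.001, -1.0]]
wrist_force: [-0.3, 0.8, 0.4]
gripper_width: 0.92
gripper_force: 0.0
```

Request:
play_rows:
  commands: "0 0 0 0 0 0.5; 0 0 0 0 0 0.5; 0 0 0 0 0 0.5; 0 0 0 0 0 0.5; 0 0 0 0 0 0.5; 0 0 0 0 0 0.5; 0 0 0 0 0 0.5; 0 0 0 0 0 0.5"

```text
time_s: 9.85
tcp_pos: [0.622, 0.0108, 0.0763]
ee_rot: [[0.043, -0.999, 0.0], [-0.999, -0.043, 0.001], [-0.001, -0.0, -1.0]]
wrist_force: [-1.7, 1.0, -0.3]
gripper_width: 0.921
gripper_force: 1.0
```

Request:
play_rows:
  commands: "0 0 0 0 0 0.6; 0 0 0 0 0 0.6; 0 0 0 0 0 0.6; 0 0 0 0 0 0.6; 0 0 0 0 0 0.6; 0 0 0 0 0 0.6; 0 0 0 0 0 0.6; 0 0 0 0 0 0.6; 0 0 0 0 0 0.6; 0 0 0 0 0 0.6; 0 0 0 0 0 0.6; 0 0 0 0 0 0.6; 0 0 0 0 0 0.6; 0 0 0 0 0 0.6; 0 0 0 0 0 0.6; 0 0 0 0 0 0.6; 0 0 0 0 0 0.6; 0 0 0 0 0 0.6"

```text
time_s: 11.65
tcp_pos: [0.6212, 0.0097, 0.0759]
ee_rot: [[0.996, 0.092, -0.002], [0.092, -0.996, -0.0], [-0.002, 0.0, -1.0]]
wrist_force: [-1.8, -2.3, -1.2]
gripper_width: 0.919
gripper_force: 1.0
```

```bash
python3 look.py pics/c4.png
```

```text
scene top pts 140 z [0.0942 0.0993 0.1005]
  floor 989 slope deg [-3.79 -0.89] z at centre 0.0636
  div {-75: 5, -65: 46, 45: 49} mod120 49.2
side top pts 40 z [0.0941 0.0985 0.1004]
  floor 722 slope deg [-3.56  1.14] z at centre 0.0636
  div {-75: 9, -65: 11, 45: 16, 165: 31, 175: 21} mod120 48.0
11.75 [0.622  0.0101 0.0762] [ 15.8  29.4 -10.4  -0.  -50.2  79.3]
```

Request:
play_rows:
  commands: "0 0 0 0 0 0.3; 0 0 0 0 0 0.3; 0 0 0 0 0 0.3; 0 0 0 0 0 0.3; 0 0 0 0 0 0.3; 0 0 0 0 0 0.3; 0 0 0 0 0 0.3; 0 0 0 0 0 0.3; 0 0 0 0 0 0.3; 0 0 0 0 0 0.3; 0 0 0 0 0 0.3; 0 0 0 0 0 0.3; 0 0 0 0 0 0.3; 0 0 0 0 0 0.3; 0 0 0 0 0 0.3; 0 0 0 0 0 0.3; 0 0 0 0 0 0.3; 0 0 0 0 0 0.3"

```text
time_s: 13.55
tcp_pos: [0.6222, 0.0099, 0.076]
ee_rot: [[0.623, 0.782, 0.0], [0.782, -0.623, -0.0], [-0.0, 0.0, -1.0]]
wrist_force: [-0.9, -1.0, -1.5]
gripper_width: 0.921
gripper_force: 0.8
```

Request:
play_rows:
  commands: "0 0 0 0 0 0.2; 0 0 0 0 0 0.2; 0 0 0 0 0 0.2"

```text
time_s: 13.85
tcp_pos: [0.6223, 0.01, 0.0761]
ee_rot: [[0.55, 0.835, 0.0], [0.835, -0.55, -0.0], [0.0, 0.0, -1.0]]
wrist_force: [-1.0, -1.0, -1.2]
gripper_width: 0.921
gripper_force: 0.7
```

```bash
python3 look.py pics/c5.png
```

```text
scene top pts 122 z [0.0961 0.0988 0.1001]
  floor 934 slope deg [-3.7  -1.01] z at centre 0.0635
  div {-135: 9, -15: 51, -5: 18, 95: 53} mod120 -17.5
side top pts 115 z [0.0932 0.0949 0.0961]
  floor 1080 slope deg [-0.08 -0.04] z at centre 0.0589
  div {-135: 47, -15: 12, 105: 16} mod120 -16.2
13.95 [0.6228 0.0103 0.0763] [ 15.8  29.4 -10.4   0.  -50.1 130.8]
```

It dropped level (floor 58.9 mm, slope 0). Back off, lift and retreat.

Request:
play_rows:
  commands: "0 0 0 0 0 0; 0 0 0 0 0 -0.4; 0 0 0 0 0 -0.4; 0 0 0 0 0 0; 0 0 0.5 0 0 0; 0 0 0.9 0 0 0; 0 0 0.9 0 0 0; 0 0 0.9 0 0 0; -0.9 0 0.9 0 0 0; -0.9 0 0 0 0 0; -0.9 0 0 0 0 0; -0.9 0 0 0 0 0; -0.9 0 0 0 0 0; 0 0 0 0 0 0; 0 0 0 0 0 0; 0 0 0 0 0 0"

```text
time_s: 15.55
tcp_pos: [0.4882, 0.0105, 0.1989]
ee_rot: [[0.645, 0.764, 0.001], [0.764, -0.645, 0.0], [0.001, 0.001, -1.0]]
wrist_force: [0.2, -0.1, 0.2]
gripper_width: 0.92
gripper_force: 0.0
```

```bash
python3 look.py pics/c6.png
```

```text
scene top pts 111 z [0.0931 0.0945 0.0954]
  floor 960 slope deg [-0.11  0.  ] z at centre 0.0587
  div {-135: 29, -15: 39, -5: 23, 95: 26, 105: 31} mod120 -15.4
side top pts 117 z [0.093  0.0945 0.0958]
  floor 1198 slope deg [-0.03  0.05] z at centre 0.059
  div {-135: 43, -15: 50, 105: 35} mod120 -15.6
15.65 [0.4881 0.0104 0.1985] [ 20.3   9.9 -20.4   0.  -59.8 119.5]
```

View pics/c6.png

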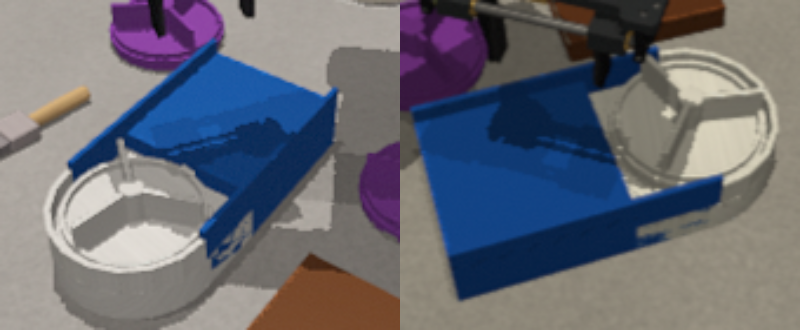

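The tray lies level in the nest, hub top at 94.5 mm (exactly seated), gripper clear.

```bash
python3 -c "
from station import r
print(r.finish_job())"
```

```text
the job is handed in; nothing more can be done
None
```

The tray is seated in the nest with its notch on the key: both cameras read it level to about 0.1°, hub top at 94.5 mm as it should be when seated. The arm is clear, nothing was lifted, the book, brush and weight were not touched, and the job was handed in at about 16 s; the judge returned no verdict.

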